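# Clear the doorway and latch the sample-drying cabinet

### The arm

A 6-joint arm with a two-finger parallel gripper is mounted at the origin on the work surface. World frame = base frame: x ahead of the robot, y to its left, z up, the work surface at z = 0. Lengths are in mm, angles in rad, forces in N, time in s.
With the tool pointing down it reaches from about 425 to 925 mm from the base axis. Payload 12.5 kg.
Tool frame: the origin (TCP) lies at the very end of the fingers, on their centre line; the grasp point (between the pads) lies 19 mm behind it; z points along the fingers, y is the direction in which the jaws open and shut (so a half turn about z gives the same grasp; the last joint's range is limited). The gripper opens to 85 mm and grips with 20 to 120 N. Pads are 22 mm wide; open, the fingers measure 114 mm over their backs; the gripper's body (76 mm by 85 mm) begins 54 mm behind the grasp point. The pads swing forward as they close: fully open they stand 13 mm farther back than shut.
Start: joints at [1.233, 0.491, 1.559, -0, 1.092, -0.106], TCP at [143.563, 608.307, 206.227] pointing down, gripper open.
Joint ranges: [-3.1, 3.1], [-0.84, 2.19], [0.05, 2.79], [-1.13, 4.28], [0.06, 2.93], [-2.69, 2.69]. Speed limits (rad/s): [2.22, 2.22, 2.79, 3.14, 3.14, 3.14].

### API

Orientations are given as a unit quaternion [w, x, y, z].
In Python, from bench import readout, cams, ctrl, trace, mark_of gives the robot as it stands. The module is installed in compiled form; this text tells all that it offers.
- The arm moves only by the tool step_arm, never from a script. Its argument "steps" is a list of rows, each a list of 3 entries, a list of its own where there are three numbers: the closure in counts, from 0 (fully open) to 255 (shut), then the shift along the tool's x, y, z in mm, then the turn, a rotation vector about the tool's x, y, z in rad. In form: [[hand, [dx, dy, dz], [wx, wy, wz]], ...]. A call has 1 to 8 rows; each row shifts and turns the commanded pose from where the row before left it, along the tool's axes as they then stand; what a row does not reach is not made up. A row lasts 1/12 s, in which the tool goes at most 41.7 mm and 7.16 degrees, less where a joint would pass 70% of its speed; a pose out of reach is approached as far as the arm can. A call is refused whole if a number of a shift passes 41.7 or a number of a turn 0.125, either way. A call with a gripper value outside its range is refused whole. The fingers move at their own pace and stop on an object; the grip force is fixed at half the most. Time passes only in rows, so rows that do not move let the fingers close. It gives the time, the measured TCP pose, the force and the opening at its end, in the units of the state.
- readout.read_state(): the state, without advancing time (a new reading comes with each control period).
- cams.capture(name): name is "scene" or "top" or "wrist"; returns (picture, depth): 480x640x3 uint8, red, green, blue; 480x640 float32, mm along the optical axis (not along the pixel's ray), 0 where there is no reading.
- cams.get_calibration(name): a dict with "K" (3x3 intrinsics, pixels), "rvec" (rotation vector, rad) and "tvec" (3), from world to camera coordinates, as OpenCV has them. Camera axes: x right, y down, z forward; pixel columns grow to the right and rows downward; lengths in mm; the calibration is good to about 2 mm. A picture is of the moment at which its call begins: read the wrist's pose just before it. get_calibration takes no time and is no camera call; for the wrist camera it gives the pose at the moment of the call.
- ctrl.job_done(): hands the job in, once; it reports no verdict.
Trained networks look in the newest picture that a camera, given by its name, has taken for a name from the list of things; names that differ only in an ending like _2 or _b are one class to them, and where a whole thing is asked for, a point or a joint stands for the part that bears it (a point fixed in the world has none). Each returns a list of dicts, best first, with "score" (0 to 1); they miss things now and then, are a little off and sometimes report something else, mostly with a low value. They report only what shows in the picture. A call takes as long as a camera call. They do not tell look-alikes from the thing itself.
- trace(camera, name): "region" (480x640 bool, what is visible of it).
- mark_of(camera, name): "at" ([x, y, z] in mm, in world coordinates, good to about 4 mm: a listed point, or the origin of a listed thing).
The state is a dict: "time": time; "joint_positions": joint angles; "dq": joint speeds; "tau": joint torques, N m; "tcp_pos": TCP position; "orientation": TCP orientation; "ft_force": force on the tool from outside, world axes, zero at the start; "torque": the same for the moment, N m; "gripper_width": finger opening in mm.
Only numpy, scipy, OpenCV 4.12 (cv2) and the standard library are available. Lean on these libraries where they do the work, as an engineer would, in place of code of your own. Each camera call takes 0.05 s, during which the arm holds its last target.

### The job

The drying cabinet on the bottle bench has to be shut, but a lamp arm and a freshly dipped sample bottle are in the way of its door. First swing the lamp arm away from the cabinet, back to its stop, then stand the bottle upright in the empty drip tray, and finally push the door fully home so that it clicks onto its catch and stays shut. Leave the other jars and bottles where they stand, and do not tip the sample over.

Things in the scene. Friction and masses are not known exactly. Their poses are not given: they have to be found in the camera images.
- cabinet: fixed grey steel drying cabinet, a box open at the front, 260 wide (y) x 190 deep (x) x 200 mm high. Origin: at table level under the middle of its front face; its x axis points into the cabinet (away from the robot), y to the left along the front face, z up
- door (a joint): angle of the cabinet's white door, rad: 0 = shut flat on the front face, grows as it opens towards the robot (at 1.57 it stands square to the front); stop at 1.9. A sprung roller catch resists over the last 0.1 rad (about 5 to 10 N at the free edge) and then snaps in and holds it at 0
- door_hinge (a point): point on the upright hinge axis of the door, at the left (+y) end of the front face, on the door's inner face, 100 mm above the table. In the cabinet frame: (0, 120, 100) mm. The door is 240 mm wide from hinge to free edge, 16 mm thick (outward of the hinge plane), from 9 to 195 mm above the table
- door_edge (a point): point on the free edge of the door, on its inner face, 100 mm above the table, 240 mm from the hinge axis. Near this edge a slim pull strip stands 10 mm proud of the outer face, and a catch nose 33 mm proud of the inner face
- lamp (a joint): angle of the lamp arm, rad: 0 = arm along the cabinet's front, in front of the doorway; grows as it swings counter-clockwise seen from above, first towards the robot and then away from the cabinet to the right; stop at 2.0. It stays where it is left (friction about 0.1 N m)
- lamp_pivot (a point): point on the upright swivel axis of the lamp arm, 212 mm above the table, on top of a fixed post (18 mm thick, 221 mm high to the top of the swivel, round foot 96 mm across) to the right of the doorway
- lamp_grip (a point): top centre of the upright round black grip stub on the lamp head, 22 mm diameter, its upper 48 mm free above the arm; 267 mm above the table, 130 mm from the swivel axis. Below it the arm (14 mm square bar, 205 to 219 mm above the table) and the black shade, 70 mm across, which hangs down to 131 mm above the table, below the top of the door
- sample: green glass sample bottle with a short wooden dipping stick upright in its neck, standing in the door's path. Body 56 mm diameter, shoulder at 45 to 55 mm height, neck 26 mm diameter up to 64 mm, stick 20 mm diameter from 64 to 112 mm height. Origin: centre of its underside, z along its axis; mass about 0.16 kg
- tray_free: the empty one of two identical fixed square steel drip trays, one on each side of the cabinet's front; 120 x 120 mm outside, rim 12 mm high and 3 mm thick, floor 3 mm thick. Origin: centre of its underside
- tray_used: the other drip tray, same sizes, with a jar standing in it. Origin: centre of its underside
- jar: clear glass jar with white lid in the used tray, 70 mm diameter, 78 mm high, loose; leave alone. Origin: centre of its underside
- dye_jar: dark blue-grey jar with white lid to the left of the cabinet, 80 mm diameter, 123 mm high, loose; leave alone. Origin: centre of its underside
- amber: amber bottle to the right of the cabinet, 72 mm diameter, 155 mm high, loose; leave alone. Origin: centre of its underside
Not all that is in view belongs to the job. Leave any purple or yellow look-alike of the sample alone.

How it is judged (in metres and radians):
On the way, in this order (a step that is already met when the one before it is completed fails the run):
1. the lamp arm is swung away from the cabinet, back to its stop (joint above 1.75 rad) (value of joint lamp above 1.75 rad), for 0.2 s.
2. the sample stands upright in the empty drip tray (horizontal distance between sample and tray_free below 0.04 m and z of sample in the frame of tray_free below 0.008 m and angle between sample's own z axis and vertical below 0.12 rad and contact force between the fingers and sample below 0.1 N), for 0.2 s.
3. the door is home on its catch (within 0.02 rad of shut) (value of joint door below 0.02 rad), for 0.2 s.
At the end, for the whole second after the job is handed in: the door is shut on its catch (within 0.02 rad), the lamp arm stands swung back at its stop (above 1.65 of 2.0 rad), and the sample stands upright (within 0.12 rad) and at rest on the floor of the tray that was empty, within 40 mm of its centre (value of joint door below 0.02 rad and value of joint lamp above 1.65 rad and horizontal distance between sample and tray_free below 0.04 m and z of sample in the frame of tray_free below 0.008 m and angle between sample's own z axis and vertical below 0.12 rad and linear speed of sample below 0.02 m/s); the robot touches nothing.
It fails at once if the sample is tipped over (angle between sample's own z axis and vertical above 0.7 rad).
It fails at once if the jar is displaced by more than 25 mm or tipped (distance of jar from where it was at the start of the episode above 0.025 m or angle between jar's own z axis and vertical above 0.4 rad).
It fails at once if the dye jar is displaced by more than 25 mm or tipped (distance of dye_jar from where it was at the start of the episode above 0.025 m or angle between dye_jar's own z axis and vertical above 0.4 rad).
It fails at once if the amber bottle is displaced by more than 25 mm or tipped (distance of amber from where it was at the start of the episode above 0.025 m or angle between amber's own z axis and vertical above 0.4 rad).
It also fails if it takes over 72 s, if anything falls off the work surface, if the arm or the gripper's body presses on something with over 40 N, if the wrist force passes 120 N, or if a joint passes its speed limit or range.

## Working session

There is one attempt and no reset: what is moved stays moved. The work goes in short steps, Python scripts to look and compute and a tool call to move; the robot and the scene stay as the last step left them, time stands still between calls to the robot, and variables do not carry over. Pictures are saved under pics/ and viewed, and the job is handed in when it is done.

Besides the shell and the picture viewer there is one more tool, called in YAML: its name, and indented under it one key for each argument. step_arm: Moves the arm, as the interface text tells. Its arguments: {"type":"object","properties":{"steps":{"type":"array","items":{"type":"array"}}},"required":["steps"]}

```bash
mkdir -p pics; cat > h.py <<'E'
import numpy as np, cv2
from scipy.spatial.transform import Rotation as R
from bench import readout, cams, ctrl, trace, mark_of
def snap(n,f):
    p,d=cams.capture(n); cv2.imwrite('pics/'+f,p[:,:,::-1]); return p,d
def cal(n):
    c=cams.get_calibration(n); return np.array(c['K']),R.from_rotvec(np.array(c['rvec']).ravel()).as_matrix(),np.array(c['tvec']).ravel()
def w2p(n,X):
    K,Rm,t=cal(n); q=K@(Rm@np.array(X)+t); return q[:2]/q[2]
def cloud(n,d):
    K,Rm,t=cal(n); v,u=np.mgrid[:480,:640]
    P=np.stack([(u-K[0,2])/K[0,0]*d,(v-K[1,2])/K[1,1]*d,d],-1)
    return (P-t)@Rm
E
python3 - <<'E'
from h import *
s=readout.read_state(); print({k:np.round(v,3).tolist() for k,v in s.items()})
for n in ('scene','top'):
    p,d=snap(n,n+'0.png'); np.save(n+'0.npy',d)
    for o in ('cabinet','door_hinge','door_edge','lamp_pivot','lamp_grip','sample','tray_free','jar','dye_jar','amber'):
        print(n,o,[(np.round(m['at'],0).tolist(),round(m['score'],2),w2p(n,m['at']).round().tolist()) for m in mark_of(n,o)][:4])
print(readout.read_state()['time'])
E
```

```text
{'time': 0.0, 'joint_positions': [1.233, 0.492, 1.559, 0.0, 1.092, -0.106], 'dq': [0.001, 0.001, 0.0, 0.0, 0.0, -0.001], 'tau': [-0.001, -61.847, -26.158, -0.0, 0.004, 0.0], 'tcp_pos': [143.471, 608.067, 205.629], 'orientation': [-0.0, 0.116, 0.993, -0.001], 'ft_force': [-0.198, 0.213, 0.132], 'torque': [-0.022, -0.002, -0.014], 'gripper_width': 85.392}
scene cabinet []
scene door_hinge [([694.0, 176.0, 95.0], 0.61, [319.0, 308.0])]
scene door_edge [([461.0, 191.0, 100.0], 0.96, [389.0, 251.0])]
scene lamp_pivot [([629.0, -114.0, 210.0], 0.58, [254.0, 193.0]), ([659.0, 288.0, -2.0], 0.26, [361.0, 344.0])]
scene lamp_grip [([601.0, 16.0, 269.0], 0.64, [299.0, 205.0])]
scene sample [([402.0, -40.0, -1.0], 0.94, [339.0, 205.0]), ([413.0, 59.0, 0.0], 0.73, [361.0, 228.0]), ([562.0, 39.0, 1.0], 0.58, [318.0, 257.0])]
scene tray_free [([477.0, 347.0, -2.0], 0.79, [426.0, 312.0]), ([736.0, -165.0, 2.0], 0.65, [220.0, 249.0]), ([630.0, -113.0, 210.0], 0.32, [254.0, 194.0])]
scene jar [([598.0, -256.0, 5.0], 0.77, [237.0, 199.0])]
scene dye_jar [([659.0, 288.0, -6.0], 0.83, [360.0, 345.0])]
scene amber [([733.0, -166.0, 2.0], 0.84, [221.0, 248.0]), ([600.0, -254.0, 3.0], 0.22, [237.0, 201.0])]
top cabinet [([700.0, 57.0, -1.0], 0.9, [309.0, 192.0])]
top door_hinge [([700.0, 177.0, 99.0], 0.93, [256.0, 187.0])]
top door_edge [([458.0, 196.0, 98.0], 0.59, [250.0, 295.0])]
top lamp_pivot [([632.0, -109.0, 210.0], 0.63, [392.0, 208.0])]
top lamp_grip [([598.0, 14.0, 267.0], 0.69, [333.0, 223.0]), ([698.0, 55.0, 0.0], 0.2, [310.0, 193.0])]
top sample [([403.0, -38.0, -1.0], 0.95, [352.0, 313.0]), ([566.0, 40.0, 2.0], 0.93, [318.0, 247.0]), ([417.0, 62.0, 1.0], 0.93, [310.0, 308.0])]
top tray_free [([477.0, 348.0, 1.0], 0.77, [192.0, 287.0])]
top jar [([599.0, -254.0, 5.0], 0.84, [439.0, 230.0])]
top dye_jar [([655.0, 290.0, -1.0], 0.55, [215.0, 213.0])]
top amber [([736.0, -172.0, -1.0], 0.93, [402.0, 175.0])]
1.1
```

View pics/scene0.png

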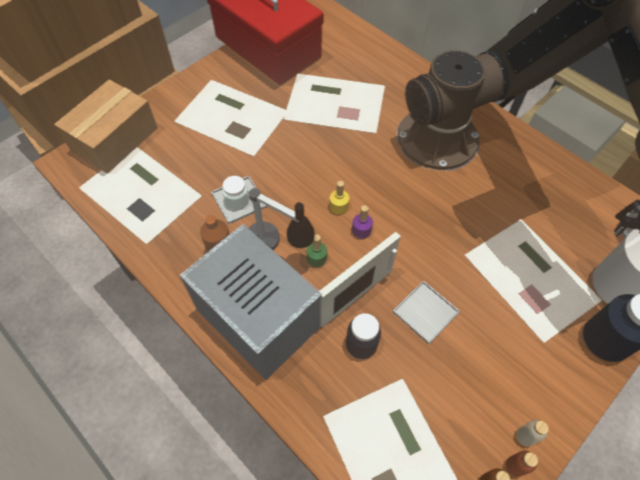

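View pics/top0.png

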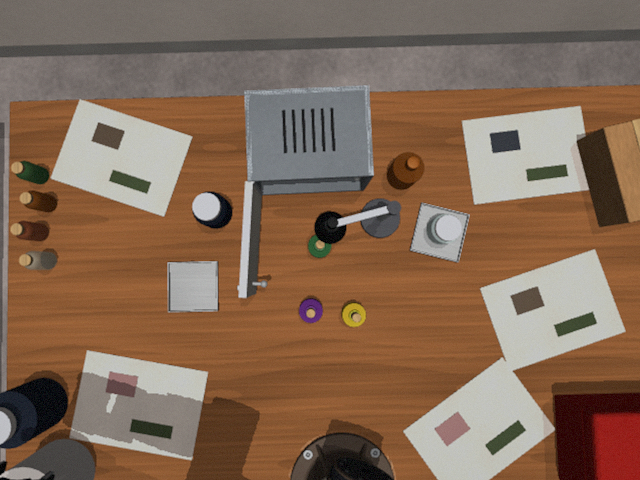

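```bash
python3 - <<'E'
import cv2,numpy as np
a=cv2.imread('pics/scene0.png')[150:300,240:400];b=cv2.imread('pics/top0.png')[170:340,240:400]
a=cv2.resize(a,None,fx=2.5,fy=2.5,interpolation=2);b=cv2.resize(b,(400,425),interpolation=2)
o=np.zeros((425,800,3),np.uint8);o[:375,:400]=a;o[:,400:]=b;cv2.imwrite('pics/crop0.png',o)
E
```

```text
(no output)
```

View pics/crop0.png

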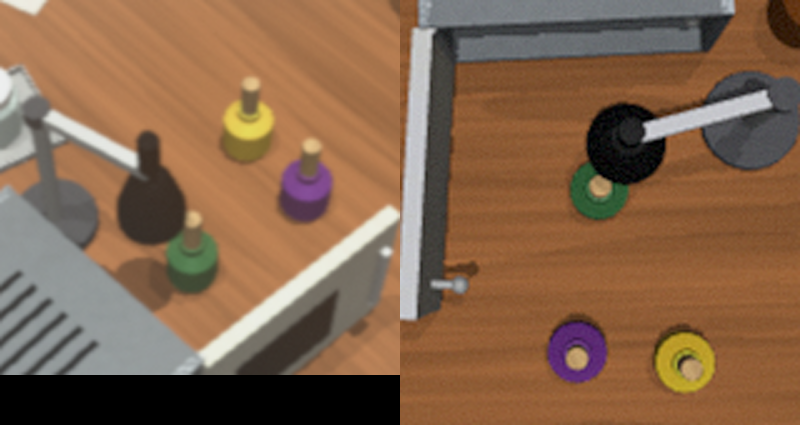

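Three bottles could be taken for the sample: green at scene (318,257) / top (318,247), purple at (361,228) / (310,308), and yellow at (339,205) / (352,313). The crop shows that the green one with the wooden stick, under the lamp shade, is the sample. The empty tray is at scene (426,312) and the jar's tray at (237,200). I'll do the lamp first.

step_arm:
  steps:
    - [120,[0,0,-12],[0,0,0.125]]
    - [120,[0,0,-12],[0,0,0.125]]
    - [120,[0,0,-12],[0,0,0.125]]
    - [120,[0,0,-12],[0,0,0.125]]
    - [120,[0,0,-12],[0,0,0.125]]
    - [120,[0,0,-12],[0,0,0.125]]
    - [120,[0,0,-12],[0,0,0.125]]
    - [120,[0,0,-12],[0,0,0.1]]

```text
time: 1.77
tcp_pos: [143.5, 608.2, 302.8]
orientation: [-0.0, 0.57, 0.822, 0.0]
ft_force: [0.0, -0.1, -0.0]
gripper_width: 45.7
```

step_arm:
  steps:
    - [120,[-34,15,0],[0,0,0.125]]
    - [120,[-34,15,0],[0,0,0]]
    - [120,[-34,15,0],[0,0,0]]
    - [120,[-34,15,0],[0,0,0]]
    - [120,[-34,15,0],[0,0,0]]
    - [120,[-34,15,0],[0,0,0]]
    - [120,[-34,15,0],[0,0,0]]
    - [120,[-34,15,0],[0,0,0]]

```text
time: 2.43
tcp_pos: [328.7, 373.9, 302.4]
orientation: [0.0, 0.618, 0.786, 0.0]
ft_force: [0.3, 0.7, -0.3]
gripper_width: 45.1
```

step_arm:
  steps:
    - [120,[-34,15,0],[0,0,0]]
    - [120,[-34,15,0],[0,0,0]]
    - [120,[-34,15,0],[0,0,0]]
    - [120,[-34,15,0],[0,0,0]]
    - [120,[-34,15,0],[0,0,0]]
    - [120,[-34,15,0],[0,0,0]]
    - [120,[-34,15,0],[0,0,0]]
    - [120,[0,0,0],[0,0,0]]

```text
time: 3.1
tcp_pos: [489.4, 165.0, 302.0]
orientation: [0.001, 0.619, 0.785, -0.0]
ft_force: [0.0, 0.6, 0.2]
gripper_width: 45.1
```

step_arm:
  steps:
    - [120,[-34,14.5,0],[0,0,0]]
    - [120,[-34,14.5,0],[0,0,0]]
    - [120,[-34,14.5,0],[0,0,0]]
    - [120,[-34,14.5,0],[0,0,0]]
    - [120,[-35,15,0],[0,0,0]]
    - [120,[0,0,0],[0,0,0]]

```text
time: 3.6
tcp_pos: [600.6, 15.8, 301.3]
orientation: [0.0, 0.619, 0.785, -0.0]
ft_force: [-0.7, 0.3, 0.9]
gripper_width: 45.3
```

```bash
python3 - <<'E'
from h import *
print(readout.read_state()['tcp_pos'])
p,d=snap('wrist','w1.png')
for o in ('lamp_grip','sample'):print(mark_of('wrist',o))
P=cloud('wrist',d)
m=(P[...,2]>255)&(P[...,2]<275)&(d>0)&(abs(P[...,0]-600)<40)&(abs(P[...,1]-15)<40)
print(m.sum(),P[m].mean(0) if m.any() else 0)
E
```

```text
[600.58542907  15.77995653 301.33147482]
[{'at': [738.0, -162.6, 2.5], 'score': 0.73}, {'at': [599.5, 15.6, 267.5], 'score': 0.67}]
[{'at': [566.8, 40.4, 3.1], 'score': 0.75}, {'at': [405.3, -38.2, -0.1], 'score': 0.7}]
1428 [598.37540279  21.3150106  266.45670269]
```

View pics/w1.png

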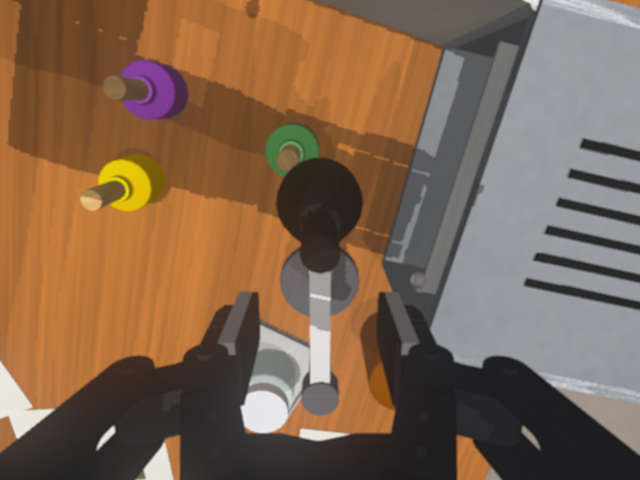

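The stub, at wrist (320,258), is centred between the fingers and its mark agrees at (599.5,15.6). Next I lower to straddle it and swing along the arc.

step_arm:
  steps:
    - [120,[0,0,15],[0,0,0]]
    - [120,[0,0,15],[0,0,0]]
    - [120,[0,0,15],[0,0,0]]
    - [120,[0,0,15],[0,0,0]]
    - [140,[0,0,12],[0,0,0]]
    - [140,[0,0,0],[0,0,0]]

```text
time: 4.25
tcp_pos: [596.3, 21.8, 228.4]
orientation: [-0.001, 0.617, 0.787, -0.001]
ft_force: [-0.6, 1.1, 0.5]
gripper_width: 38.5
```

step_arm:
  steps:
    - [140,[-0.5,-8.1,0],[0,0,-0.0625]]
    - [140,[-0.5,-8.1,0],[0,0,-0.0625]]
    - [140,[-1,-16.2,0],[0,0,-0.125]]
    - [140,[-1,-16.2,0],[0,0,-0.125]]
    - [140,[-1,-16.2,0],[0,0,-0.125]]
    - [140,[-1,-16.2,0],[0,0,-0.125]]
    - [140,[0,0,0],[0,0,0]]

```text
time: 4.83
tcp_pos: [528.4, -22.2, 231.5]
orientation: [0.0, 0.343, 0.939, 0.0]
ft_force: [0.6, 0.3, -0.2]
gripper_width: 38.6
```

step_arm:
  steps:
    - [140,[-2,-16.2,0],[0,0,-0.125]]
    - [140,[-2,-16.2,0],[0,0,-0.125]]
    - [140,[-2,-16.2,0],[0,0,-0.125]]
    - [140,[-2,-16.2,0],[0,0,-0.125]]
    - [140,[-1,-16.2,0],[0,0,-0.125]]
    - [140,[-1,-16.2,0],[0,0,-0.125]]
    - [140,[-1,-16.2,0],[0,0,-0.125]]
    - [140,[0,0,0],[0,0,0]]

```text
time: 5.5
tcp_pos: [504.8, -131.2, 230.9]
orientation: [0.001, -0.085, 0.996, -0.0]
ft_force: [-1.5, 0.4, -0.1]
gripper_width: 38.0
```

```bash
python3 - <<'E'
from h import *
snap('wrist','w2.png')
print(mark_of('wrist','lamp_grip'))
s=readout.read_state();print(s['tcp_pos'],s['joint_positions'],s['ft_force'])
E
```

```text
[{'at': [503.9, -127.2, 267.8], 'score': 0.57}]
[ 504.37274679 -129.57919168  230.64803107] [-3.78516504e-01  3.16143511e-01  1.78018310e+00  3.31422351e-04
  1.04455191e+00 -2.11083949e+00] [ 0.12915685  0.20107117 -0.16820922]
```

View pics/w2.png

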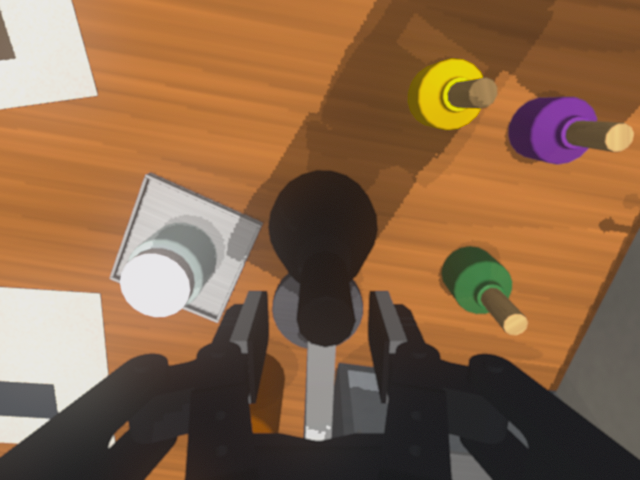

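step_arm:
  steps:
    - [140,[-1,-16.2,0],[0,0,-0.125]]
    - [140,[-1,-16.2,0],[0,0,-0.125]]
    - [140,[0,-8,0],[0,0,-0.06]]
    - [140,[0,0,0],[0,0,0]]
    - [140,[0,0,0],[0,0,0]]

```text
time: 6.02
tcp_pos: [516.7, -167.5, 230.3]
orientation: [0.0, -0.234, 0.972, 0.0]
ft_force: [0.7, -0.3, 0.3]
gripper_width: 38.7
```

```bash
python3 - <<'E'
from h import *
snap('top','t2.png');snap('wrist','w3.png')
for n in('top','wrist'):print(mark_of(n,'lamp_grip'))
s=readout.read_state();print(s['tcp_pos'],s['joint_positions'],s['ft_force'])
E
```

```text
[{'at': [510.5, -160.3, 265.4], 'score': 0.63}]
[]
[ 516.4450453  -167.60296099  230.34310607] [-4.35541958e-01  3.49081271e-01  1.72937525e+00  1.35965564e-04
  1.06305590e+00 -2.48282169e+00] [-0.82964126 -0.15103022  0.36113292]
```

View pics/w3.png

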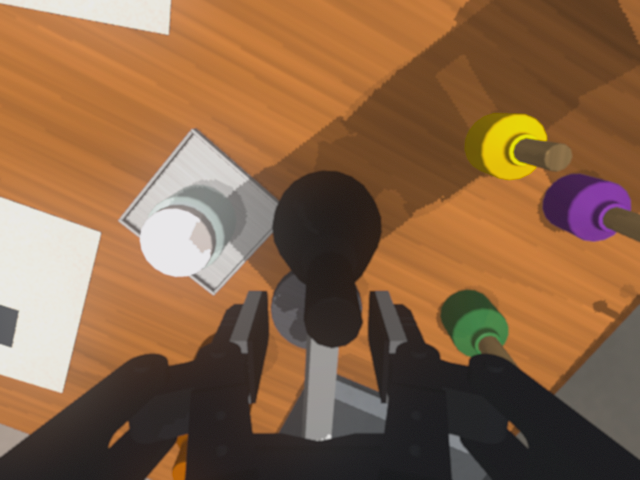

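step_arm:
  steps:
    - [120,[0,0,-15],[0,0,0]]
    - [120,[0,0,-15],[0,0,0]]
    - [120,[0,0,-15],[0,0,0]]
    - [120,[0,0,-15],[0,0,0]]
    - [120,[0,0,-20],[0,0,0]]
    - [120,[0,0,0],[0,0,0.12]]
    - [120,[0,0,0],[0,0,0.12]]
    - [120,[0,0,0],[0,0,0.12]]

```text
time: 6.88
tcp_pos: [516.4, -167.9, 310.6]
orientation: [0.0, -0.055, 0.998, -0.0]
ft_force: [-0.4, -0.4, 0.0]
gripper_width: 45.1
```

step_arm:
  steps:
    - [120,[0,0,0],[0,0,0.11]]
    - [120,[-5,30,0],[0,0,0]]
    - [120,[-5,30,0],[0,0,0]]
    - [120,[-5,30,0],[0,0,0]]
    - [120,[-5,30,0],[0,0,0]]
    - [120,[-5,30,0],[0,0,0]]
    - [120,[-5,30,0],[0,0,0]]
    - [120,[0,0,0],[0,0,0]]

```text
time: 7.55
tcp_pos: [545.1, 16.3, 310.3]
orientation: [0.0, -0.005, 1.0, 0.001]
ft_force: [-0.1, 0.0, 0.6]
gripper_width: 45.1
```

```bash
python3 - <<'E'
from h import *
s=readout.read_state();print(s['tcp_pos'],s['orientation'])
snap('top','t3.png');p,d=snap('wrist','w4.png')
print(mark_of('top','lamp_grip'))
for n in('top','wrist'):print(mark_of(n,'sample'))
P=cloud('wrist',d)
m=(P[...,2]>104)&(P[...,2]<118)&(d>0)&(abs(P[...,0]-565)<30)&(abs(P[...,1]-40)<30)
print(m.sum(),P[m].mean(0) if m.any() else 0)
E
```

```text
[545.05879872  16.25101634 310.33674896] [ 1.87716560e-04 -4.89853764e-03  9.99987816e-01  5.79960864e-04]
[{'at': [514.5, -160.9, 263.0], 'score': 0.79}]
[{'at': [417.5, 64.5, -2.2], 'score': 0.41}]
[{'at': [414.9, 63.9, -0.9], 'score': 0.8}, {'at': [568.8, 37.8, -0.6], 'score': 0.56}, {'at': [404.2, -37.7, -1.3], 'score': 0.56}]
364 [567.32277606  33.28782256 111.61396646]
```

View pics/w4.png

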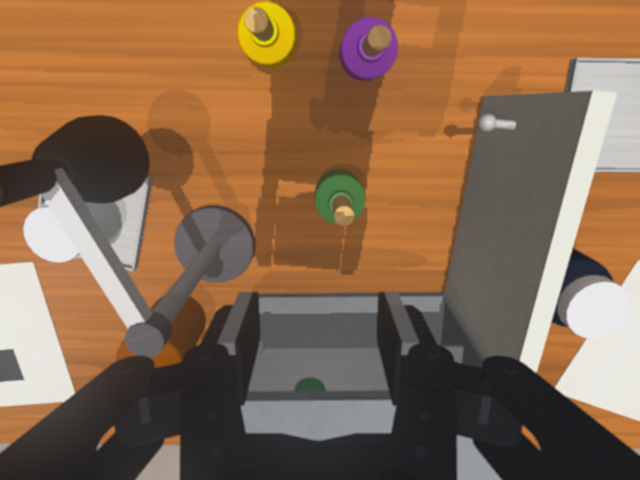

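View pics/t3.png

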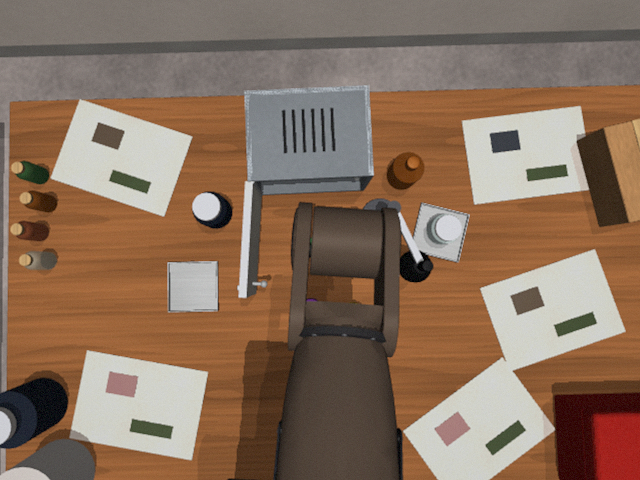

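Wrist view: the lamp has stayed swung back, with its shade at (95,165). The sample is at (341,198) and its stick top at (344,215). I'll refine the stick position with pixel rays before lowering.

```bash
python3 - <<'E'
from h import *
p,d=cams.capture('wrist')
cv2.imwrite('pics/c4.png',cv2.resize(p[160:250,290:400,::-1],None,fx=6,fy=6,interpolation=cv2.INTER_CUBIC))
K,Rm,t=cal('wrist')
def ray(px,z):
    v=Rm.T@np.linalg.inv(K)@np.array([*px,1]); o=-Rm.T@t; return o+v*(z-o[2])/v[2]
print('cam',-Rm.T@t)
hsv=cv2.cvtColor(p,cv2.COLOR_RGB2HSV)
g=(hsv[...,0]>45)&(hsv[...,0]<80)&(hsv[...,1]>90); g[:150]=0;g[260:]=0
v,u=np.nonzero(g);print('green',u.min(),u.max(),v.min(),v.max(),len(u))
P=cloud('wrist',d)
for lo,hi in((20,42),(42,50),(62,100),(100,110),(110,116)):
    m=(P[...,2]>lo)&(P[...,2]<hi)&(d>0)&(abs(P[...,0]-565)<40)&(abs(P[...,1]-38)<40)
    v,u=np.nonzero(m);q=P[m]; print(lo,hi,len(q),q.mean(0).round(1),q.min(0).round(),q.max(0).round(),u.mean(),v.mean(),ray((u.mean(),v.mean()),112)) if len(q) else 0
E
```

```text
cam [469.11223631   9.24737787 478.10823051]
green 319 367 174 222 1372
20 42 146 [546.   29.9  31.4] [540.   9.  20.] [566.  60.  42.] 336.2054794520548 177.34931506849315 [532.14918466  26.19301928 112.        ]
42 50 761 [561.7  34.9  47.2] [541.   9.  42.] [595.  64.  50.] 341.23784494086726 194.25492772667542 [547.65511234  31.09966705 112.        ]
62 100 287 [561.8  34.8  74.3] [556.  25.  62.] [577.  49. 100.] 342.58188153310107 200.16376306620208 [553.17003277  32.46323495 112.        ]
100 110 55 [561.7  34.7 105.4] [558.  27. 100.] [573.  46. 110.] 344.3272727272727 207.47272727272727 [560.05934681  34.24323243 112.        ]
110 116 328 [567.8  36.5 112.1] [559.  28. 110.] [577.  46. 115.] 346.5914634146341 215.5731707317073 [567.78214111  36.54532455 112.        ]
```

View pics/c4.png

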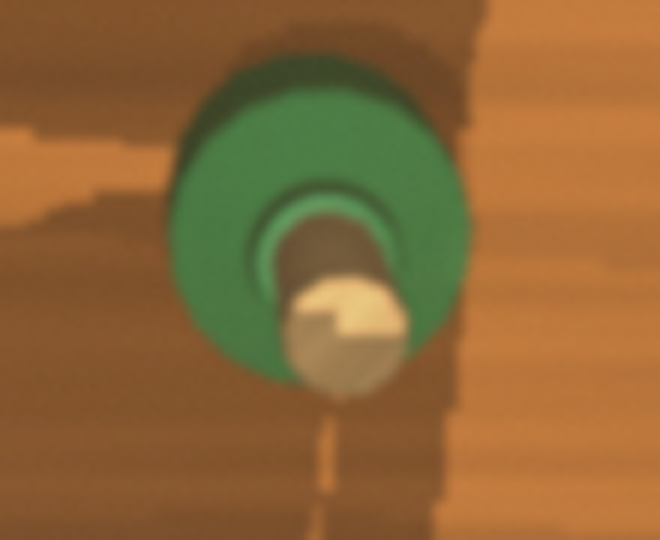

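```bash
python3 -c "
from h import *
s=readout.read_state();print(s['time'],s['tcp_pos'],s['orientation'])"
```

```text
7.85 [544.89766264  10.9847884  310.22666009] [-1.61095446e-06 -3.30716467e-03  9.99994531e-01 -1.37927164e-06]
```

step_arm:
  steps:
    - [120,[-11.3,13,0],[0,0,0]]
    - [120,[-11.3,13,0],[0,0,0]]
    - [120,[0,0,30],[0,0,0]]
    - [120,[0,0,30],[0,0,0]]
    - [120,[0,0,30],[0,0,0]]
    - [120,[0,0,30],[0,0,0]]
    - [120,[0,0,30],[0,0,0]]
    - [120,[0,0,0],[0,0,0]]

```text
time: 8.52
tcp_pos: [565.1, 37.1, 155.4]
orientation: [-0.004, -0.003, 1.0, 0.0]
ft_force: [-0.9, 0.3, -0.5]
gripper_width: 45.2
```

step_arm:
  steps:
    - [120,[0,0,0],[0,0,0]]
    - [120,[0,0,0],[0,0,0]]

```text
time: 8.68
tcp_pos: [568.3, 37.5, 161.8]
orientation: [0.001, -0.004, 1.0, -0.0]
ft_force: [0.1, -0.1, 1.3]
gripper_width: 44.8
```

```bash
python3 - <<'E'
from h import *
p,d=snap('wrist','w5.png')
s=readout.read_state();print(s['time'],s['tcp_pos'],s['orientation'])
P=cloud('wrist',d)
m=(P[...,2]>110)&(P[...,2]<116)&(d>0)&(abs(P[...,0]-565)<25)&(abs(P[...,1]-38)<20)
q=P[m];print(len(q),q.mean(0),q.min(0),q.max(0))
E
```

```text
8.7333 [568.39931328  37.60065546 162.18378638] [ 1.42899325e-03 -3.79059085e-03  9.99991794e-01 -3.23216176e-05]
886 [567.75578178  37.10408074 112.35542469] [558.13922036  27.28905951 110.02436571] [578.07267472  46.66661758 114.82741906]
```

View pics/w5.png

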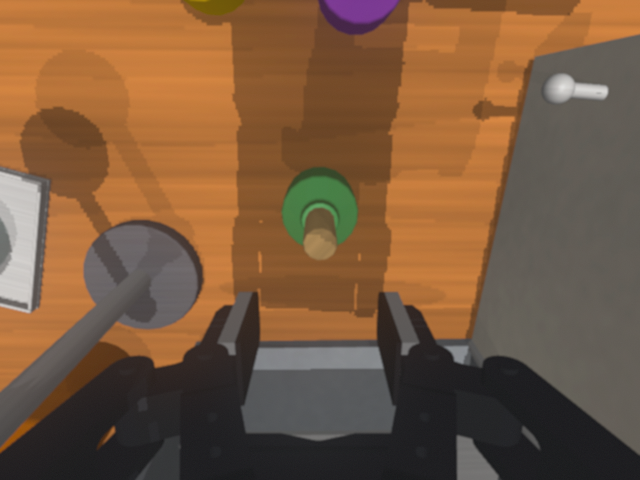

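The stick at (319,245) lies on the jaw centre line. Next I lower and grip.

step_arm:
  steps:
    - [120,[0,0,15],[0,0,0]]
    - [120,[0,0,15],[0,0,0]]
    - [120,[0,0,15],[0,0,0]]
    - [120,[0,0,15],[0,0,0]]
    - [120,[0,0,13],[0,0,0]]
    - [120,[0,0,13],[0,0,0]]
    - [120,[0,0,0],[0,0,0]]
    - [120,[0,0,0],[0,0,0]]

```text
time: 9.4
tcp_pos: [568.1, 37.9, 75.4]
orientation: [0.001, -0.004, 1.0, 0.0]
ft_force: [-0.5, -0.0, -0.6]
gripper_width: 44.9
```

step_arm:
  steps:
    - [160,[0,0,0],[0,0,0]]
    - [190,[0,0,0],[0,0,0]]
    - [210,[0,0,0],[0,0,0]]
    - [225,[0,0,0],[0,0,0]]
    - [240,[0,0,0],[0,0,0]]
    - [240,[0,0,0],[0,0,0]]

```text
time: 9.9
tcp_pos: [568.3, 38.1, 75.8]
orientation: [0.001, -0.004, 1.0, 0.0]
ft_force: [-0.5, 1.4, 7.0]
gripper_width: 16.6
```

step_arm:
  steps:
    - [240,[0,0,0],[0,0,0]]
    - [240,[0,0,-3],[0,0,0]]
    - [240,[0,0,-5],[0,0,0]]
    - [240,[0,0,-5],[0,0,0]]
    - [240,[0,0,0],[0,0,0]]
    - [240,[0,0,0],[0,0,0]]

```text
time: 10.4
tcp_pos: [567.6, 38.0, 87.6]
orientation: [0.0, -0.004, 1.0, 0.0]
ft_force: [0.0, 1.4, -1.2]
gripper_width: 16.9
```

```bash
python3 - <<'E'
from h import *
p,d=snap('wrist','w6.png')
s=readout.read_state();print(s['time'],s['tcp_pos'],s['orientation'],s['gripper_width'],s['ft_force'])
E
```

```text
10.45 [567.4344585   37.99756447  87.32623166] [ 1.14700847e-04 -4.08995968e-03  9.99991629e-01  4.21785136e-05] 17.170850404932605 [ 0.16709664 -0.47250141 -2.3084141 ]
```

View pics/w6.png

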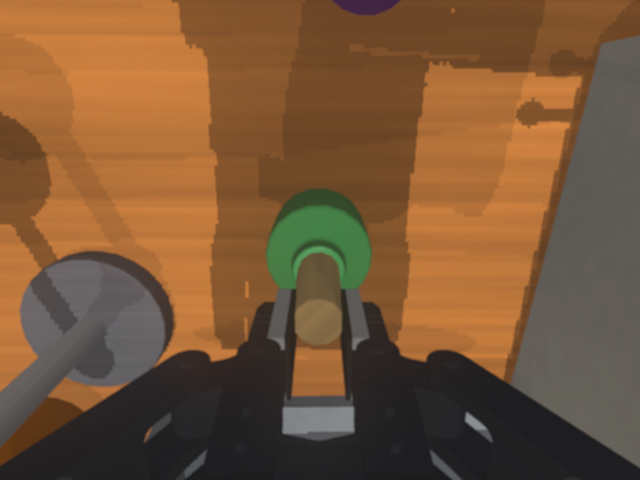

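The stick is held between the pads at (320,300) and the bottle is lifted clear. Now I lift it over the door.

step_arm:
  steps:
    - [240,[0,0,-15],[0,0,0]]
    - [240,[0,0,-28],[0,0,0]]
    - [240,[0,0,-32],[0,0,0]]
    - [240,[0,0,-35],[0,0,0]]
    - [240,[0,0,-35],[0,0,0]]
    - [240,[0,0,-32],[0,0,0]]
    - [240,[0,0,-28],[0,0,0]]
    - [240,[0,0,-15],[0,0,0]]

```text
time: 11.12
tcp_pos: [567.9, 38.0, 310.6]
orientation: [0.002, -0.004, 1.0, -0.0]
ft_force: [0.8, 0.6, -0.9]
gripper_width: 17.1
```

step_arm:
  steps:
    - [240,[0,0,0],[0,0,0]]
    - [240,[4,13,0],[0,0,0]]
    - [240,[6,23,0],[0,0,0]]
    - [240,[8,27,0],[0,0,0]]
    - [240,[8,27,0],[0,0,0]]
    - [240,[8,27,0],[0,0,0]]
    - [240,[8,27,0],[0,0,0]]
    - [240,[8,27,0],[0,0,0]]

```text
time: 11.78
tcp_pos: [514.5, 210.2, 305.1]
orientation: [-0.002, -0.004, 1.0, -0.0]
ft_force: [0.2, 0.7, -1.2]
gripper_width: 16.7
```

step_arm:
  steps:
    - [240,[8,27,0],[0,0,0]]
    - [240,[8,27,0],[0,0,0]]
    - [240,[8,27,0],[0,0,0]]
    - [240,[8,27,0],[0,0,0]]
    - [240,[6,20,0],[0,0,0]]
    - [240,[0,10,0],[0,0,0]]
    - [240,[0,0,0],[0,0,0]]
    - [240,[0,0,0],[0,0,0]]

```text
time: 12.45
tcp_pos: [476.5, 346.1, 305.8]
orientation: [-0.001, -0.005, 1.0, -0.001]
ft_force: [0.8, -0.1, -1.4]
gripper_width: 17.2
```

```bash
python3 - <<'E'
from h import *
p,d=snap('wrist','w7.png');snap('top','t7.png')
s=readout.read_state();print(s['time'],s['tcp_pos'],s['orientation'],s['gripper_width'],s['ft_force'])
print(mark_of('top','tray_free'),mark_of('wrist','tray_free'),mark_of('wrist','sample'),mark_of('top','lamp_grip'))
E
```

```text
12.55 [477.05302743 345.34795534 306.55654057] [-4.30872551e-04 -3.72405650e-03  9.99992918e-01 -3.32480493e-04] 17.019507980619906 [ 0.05646158  0.02581455 -2.35023445]
[{'at': [476.0, 348.7, 4.0], 'score': 0.81}, {'at': [701.8, 56.7, -3.7], 'score': 0.65}, {'at': [596.0, -257.8, 4.5], 'score': 0.46}] [{'at': [481.0, 348.5, -0.7], 'score': 0.57}] [{'at': [472.5, 347.0, 232.1], 'score': 0.79}, {'at': [417.3, 63.0, -1.7], 'score': 0.64}] [{'at': [514.0, -159.8, 268.0], 'score': 0.86}]
```

View pics/w7.png

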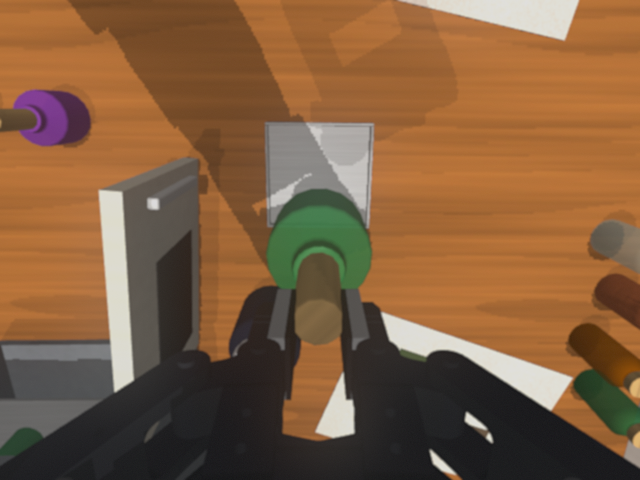

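step_arm:
  steps:
    - [240,[-0.5,1.5,20],[0,0,0]]
    - [240,[-0.5,1.5,30],[0,0,0]]
    - [240,[0,0,35],[0,0,0]]
    - [240,[0,0,35],[0,0,0]]
    - [240,[0,0,35],[0,0,0]]
    - [240,[0,0,30],[0,0,0]]
    - [240,[0,0,15],[0,0,0]]
    - [240,[0,0,8],[0,0,0]]

```text
time: 13.42
tcp_pos: [477.3, 348.4, 96.9]
orientation: [-0.001, -0.004, 1.0, -0.001]
ft_force: [0.6, 0.6, -1.5]
gripper_width: 16.7
```

step_arm:
  steps:
    - [240,[0,0,5],[0,0,0]]
    - [240,[0,0,5],[0,0,0]]
    - [240,[0,0,2],[0,0,0]]
    - [240,[0,0,0],[0,0,0]]
    - [240,[0,0,0],[0,0,0]]
    - [240,[0,0,0],[0,0,0]]

```text
time: 13.92
tcp_pos: [478.2, 349.5, 88.0]
orientation: [0.001, -0.004, 1.0, 0.0]
ft_force: [-1.0, 0.7, -2.0]
gripper_width: 17.0
```

```bash
python3 - <<'E'
from h import *
p,d=snap('wrist','w8.png')
s=readout.read_state();print(s['time'],s['tcp_pos'],s['orientation'],s['gripper_width'],s['ft_force'])
E
```

```text
13.9667 [478.11476009 349.45785931  87.89055551] [ 5.04011674e-04 -4.11071757e-03  9.99991369e-01  3.31979278e-04] 17.217609762901972 [ 0.21383153  0.01029313 -1.66142917]
```

View pics/w8.png

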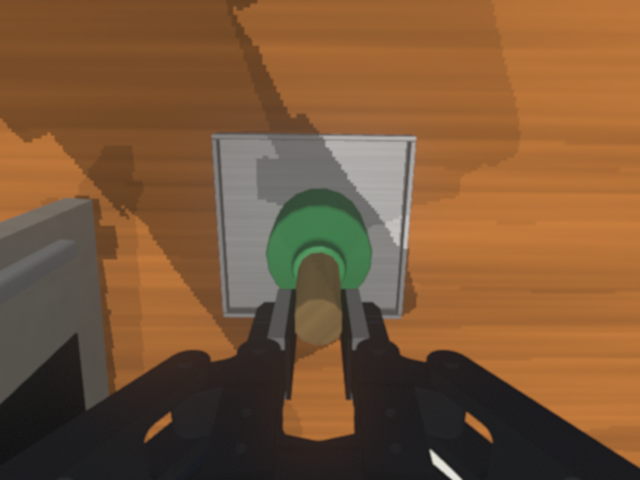

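The bottle hangs over the tray's middle (tray from (213,135) to (413,318)). I'll lower it to contact.

step_arm:
  steps:
    - [240,[0,0,3],[0,0,0]]
    - [240,[0,0,3],[0,0,0]]
    - [240,[0,0,2],[0,0,0]]
    - [240,[0,0,0],[0,0,0]]
    - [240,[0,0,0],[0,0,0]]

```text
time: 14.38
tcp_pos: [477.8, 349.2, 79.0]
orientation: [-0.0, -0.004, 1.0, -0.0]
ft_force: [0.1, -0.6, -1.5]
gripper_width: 16.7
```

step_arm:
  steps:
    - [240,[0,0,1],[0,0,0]]
    - [240,[0,0,0],[0,0,0]]
    - [240,[0,0,0],[0,0,0]]

```text
time: 14.63
tcp_pos: [478.1, 349.5, 78.8]
orientation: [0.0, -0.004, 1.0, 0.0]
ft_force: [-1.1, 0.6, 5.7]
gripper_width: 17.1
```

It has touched the tray floor (+5.7 N). Releasing now.

step_arm:
  steps:
    - [200,[0,0,0],[0,0,0]]
    - [180,[0,0,0],[0,0,0]]
    - [150,[0,0,0],[0,0,0]]
    - [120,[0,0,0],[0,0,0]]
    - [120,[0,0,0],[0,0,0]]
    - [120,[0,0,0],[0,0,0]]

```text
time: 15.13
tcp_pos: [477.9, 349.2, 78.1]
orientation: [-0.0, -0.004, 1.0, -0.0]
ft_force: [-0.7, -0.1, -0.1]
gripper_width: 45.1
```

step_arm:
  steps:
    - [120,[0,0,-10],[0,0,0]]
    - [120,[0,0,-20],[0,0,0]]
    - [120,[0,0,-30],[0,0,0]]
    - [120,[0,0,-35],[0,0,0]]
    - [120,[0,0,-35],[0,0,0]]
    - [120,[0,0,-35],[0,0,0]]
    - [120,[0,0,-35],[0,0,0]]
    - [120,[0,0,-20],[0,0,0]]

```text
time: 15.8
tcp_pos: [478.1, 349.5, 303.2]
orientation: [0.002, -0.004, 1.0, 0.001]
ft_force: [-0.2, -0.4, -0.7]
gripper_width: 45.4
```

step_arm:
  steps:
    - [255,[0,0,0],[0,0,0]]
    - [255,[0,0,0],[0,0,0]]
    - [255,[0,0,0],[0,0,0]]

```text
time: 16.05
tcp_pos: [477.4, 349.0, 297.6]
orientation: [-0.0, -0.004, 1.0, -0.0]
ft_force: [0.3, 0.7, 0.2]
gripper_width: 9.0
```

```bash
python3 - <<'E'
from h import *
p,d=snap('wrist','w9.png');p2,d2=snap('top','t9.png')
s=readout.read_state();print(s['time'],s['tcp_pos'],s['orientation'],s['gripper_width'],s['ft_force'])
for n in('top','wrist'):
  for o in('sample','tray_free','door_edge','door_hinge','cabinet'):print(n,o,[(m['at'],m['score']) for m in mark_of(n,o)])
P=cloud('wrist',d)
m=(P[...,2]>109)&(P[...,2]<118)&(d>0)&(abs(P[...,0]-478)<35)&(abs(P[...,1]-349)<35);q=P[m];print(len(q),q.mean(0))
P=cloud('top',d2) # door top
m=(P[...,2]>188)&(P[...,2]<200)&(abs(P[...,1]-187)<30)&(P[...,0]>440)&(P[...,0]<690)
for a in range(450,690,30):
    k=m&(abs(P[...,0]-a)<8)
    if k.any():print(a,P[k][:,1].min(),P[k][:,1].max())
E
```

```text
16.15 [477.50395    349.00524124 297.01203668] [-9.46635909e-04 -4.05761264e-03  9.99991191e-01 -5.08045014e-04] 0.2931900183824678 [0.16639117 0.40789257 0.73768166]
top sample [([417.0, 64.5, 2.0], 0.93), ([404.5, -34.4, 1.6], 0.88), ([478.6, 350.9, 4.4], 0.75)]
top tray_free [([479.9, 345.2, 3.3], 0.87)]
top door_edge [([459.7, 194.6, 99.5], 0.65)]
top door_hinge [([698.8, 176.2, 98.3], 0.62)]
top cabinet [([698.7, 56.9, -1.8], 0.92)]
wrist sample [([475.7, 345.9, 5.9], 0.92), ([415.8, 68.1, 0.1], 0.79)]
wrist tray_free [([456.5, 191.0, 101.0], 0.68)]
wrist door_edge [([458.9, 193.4, 97.5], 0.78)]
wrist door_hinge []
wrist cabinet [([702.5, 59.7, -0.7], 0.82)]
399 [477.83242911 348.63633225 115.38566731]
480 189.557397920946 206.70101918126653
510 187.34014033837641 204.1287299305977
540 185.31314167595914 201.2814661032973
570 182.70606574083936 198.9863396483406
600 181.08300163197535 196.4003601387345
630 178.73102521559454 195.4044245608218
660 175.8170797209311 193.08387875853018
```

View pics/w9.png

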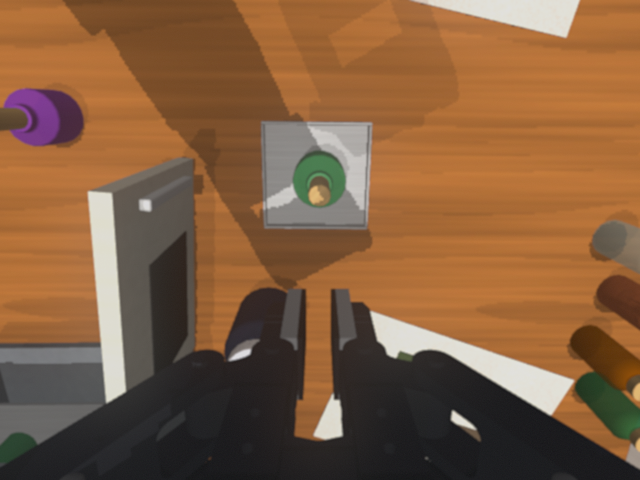

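The sample stands free in the tray: stick top at (478,349), z 115, seen at (319,190). The door is still open with its outer face towards the tray. Next I move to the door's outer face, keeping the jaws along the door.

step_arm:
  steps:
    - [255,[-10,-28,0],[0,0,0]]
    - [255,[-10,-28,0],[0,0,0]]
    - [255,[-10,-28,0],[0,0,0]]
    - [255,[-9,-28,0],[0,0,0]]
    - [255,[0,0,0],[0,0,0.125]]
    - [255,[0,0,0],[0,0,0.125]]
    - [255,[0,0,0],[0,0,0.125]]
    - [255,[0,0,0],[0,0,0.125]]

```text
time: 17.32
tcp_pos: [517.9, 237.3, 298.3]
orientation: [0.0, 0.247, 0.969, 0.0]
ft_force: [-0.2, -0.2, 0.6]
gripper_width: 0.1
```

step_arm:
  steps:
    - [255,[0,0,0],[0,0,0.125]]
    - [255,[0,0,0],[0,0,0.125]]
    - [255,[0,0,0],[0,0,0.125]]
    - [255,[0,0,0],[0,0,0.125]]
    - [255,[0,0,0],[0,0,0.125]]
    - [255,[0,0,0],[0,0,0.125]]
    - [255,[0,0,0],[0,0,0.125]]
    - [255,[0,0,0],[0,0,0.125]]

```text
time: 17.98
tcp_pos: [517.8, 237.6, 298.3]
orientation: [0.0, 0.681, 0.732, 0.0]
ft_force: [-0.2, -0.5, -0.9]
gripper_width: 0.3
```

step_arm:
  steps:
    - [255,[0,0,0],[0,0,0.125]]
    - [255,[0,0,0],[0,0,0.025]]
    - [255,[0,0,0],[0,0,0]]
    - [255,[0,0,0],[0,0,0]]

```text
time: 18.32
tcp_pos: [517.8, 237.6, 298.2]
orientation: [-0.0, 0.731, 0.682, 0.0]
ft_force: [-0.5, 0.0, -0.1]
gripper_width: -0.0
```

```bash
cat > plan.py <<'E'
from h import *
s=readout.read_state();w,x,y,z=s['orientation'];t=s['tcp_pos']
yx,yy=2*x*y,y*y-x*x; a=np.arctan2(yy,yx); phi=np.pi/2-a; phi=(phi+np.pi/2)%np.pi-np.pi/2 if False else phi
H=np.array([698.6,176.5])
d=np.array([-np.sin(phi),-np.cos(phi)]);n=np.array([-np.cos(phi),np.sin(phi)])
v=t[:2]-H
print('t',s['time'],'tcp',t.round(1),'a',a.round(3),'phi',phi.round(3),'r',(v@d).round(1),'off',(v@n).round(1),'F',s['ft_force'].round(1),'q',s['joint_positions'].round(2))
E
python3 - <<'E'
import plan
from h import *
snap('wrist','w10.png')
E
```

```text
t 18.3167 tcp [517.8 237.6 298.2] a -0.069 phi 1.64 r 184.6 off 48.4 F [-0.5  0.  -0.1] q [0.31 0.33 1.57 0.   1.24 0.38]
```

View pics/w10.png

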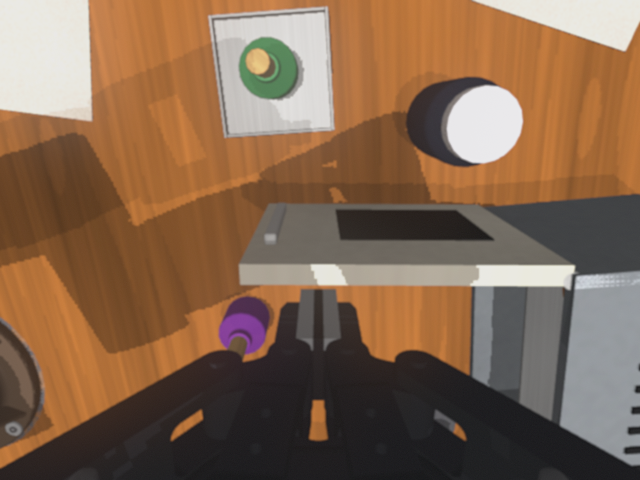

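step_arm:
  steps:
    - [255,[0,0,25],[0,0,0]]
    - [255,[0,0,25],[0,0,0]]
    - [255,[0,0,25],[0,0,0]]
    - [255,[0,0,15],[0,0,0]]
    - [255,[0,0,0],[0,0,0]]
    - [255,[0,0,0],[0,0,0]]

```text
time: 18.87
tcp_pos: [517.8, 237.6, 208.2]
orientation: [-0.0, 0.731, 0.682, -0.0]
ft_force: [0.3, -0.7, 0.3]
gripper_width: -0.2
```

```bash
python3 - <<'E'
import plan
from h import *
snap('wrist','w11.png')
E
```

```text
t 18.8667 tcp [517.8 237.6 208.2] a -0.07 phi 1.641 r 184.6 off 48.3 F [ 0.3 -0.7  0.3] q [0.31 0.41 1.69 0.   1.04 0.38]
```

View pics/w11.png

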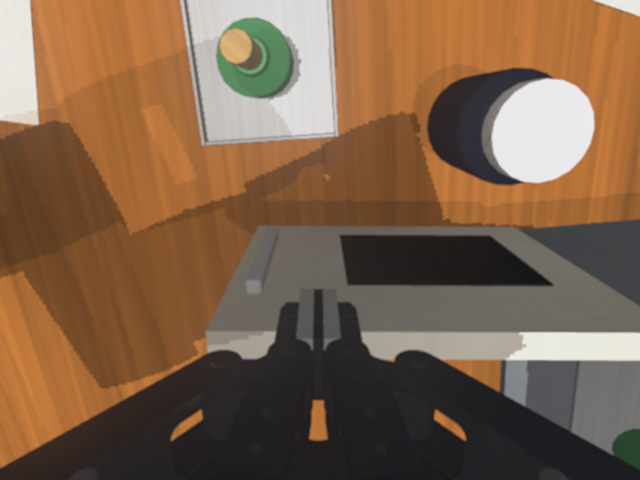

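step_arm:
  steps:
    - [255,[0,0,20],[0,0,0]]
    - [255,[0,0,20],[0,0,0]]
    - [255,[0,0,18],[0,0,0]]
    - [255,[0,0,0],[0,0,0]]
    - [255,[-8,0,0],[0,0,0]]
    - [255,[-8,0,0],[0,0,0]]
    - [255,[-5,0,0],[0,0,0]]
    - [255,[0,0,0],[0,0,0]]

```text
time: 19.58
tcp_pos: [516.7, 215.6, 151.6]
orientation: [0.0, 0.732, 0.681, 0.001]
ft_force: [-0.2, 0.5, 0.5]
gripper_width: 0.2
```

step_arm:
  steps:
    - [255,[-7,-0.8,0],[0,0,-0.04]]
    - [255,[-9,-1,0],[0,0,-0.05]]
    - [255,[-11,-1.3,0],[0,0,-0.06]]
    - [255,[-11,-1.3,0],[0,0,-0.06]]
    - [255,[-11,-1.3,0],[0,0,-0.06]]
    - [255,[-11,-1.3,0],[0,0,-0.06]]

```text
time: 20.08
tcp_pos: [513.5, 156.1, 151.0]
orientation: [0.0, 0.609, 0.793, 0.001]
ft_force: [-0.1, 0.5, 0.5]
gripper_width: 0.1
```

```bash
python3 - <<'E'
import plan
from h import *
snap('wrist','w12.png')
E
```

```text
t 20.0833 tcp [513.5 156.1 151. ] a 0.262 phi 1.309 r 184.1 off 28.2 F [-0.1  0.5  0.5] q [ 0.17  0.43  1.84  0.    0.87 -0.09]
```

View pics/w12.png

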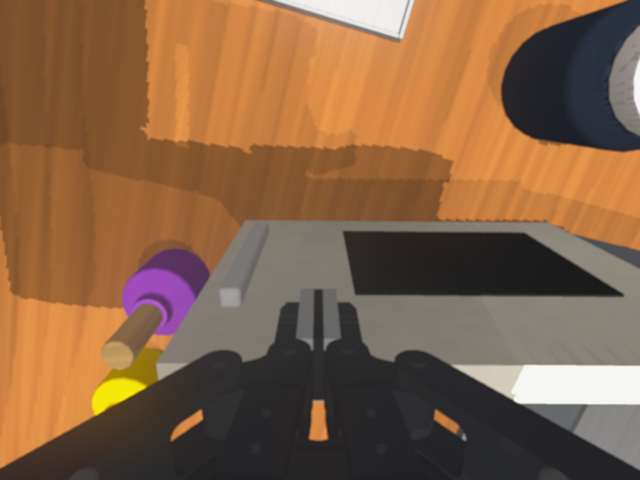

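The door follows the fingers, which sit just inside the pull strip seen at (243,265).

step_arm:
  steps:
    - [255,[-11,-1.3,0],[0,0,-0.06]]
    - [255,[-11,-1.3,0],[0,0,-0.06]]
    - [255,[-11,-1.3,0],[0,0,-0.06]]
    - [255,[-11,-1.3,0],[0,0,-0.06]]
    - [255,[-11,-1.3,0],[0,0,-0.06]]
    - [255,[-11,-1.3,0],[0,0,-0.06]]
    - [255,[-11,-1.3,0],[0,0,-0.06]]
    - [255,[-11,-1.3,0],[0,0,-0.06]]

```text
time: 20.8
tcp_pos: [543.8, 73.8, 150.8]
orientation: [0.0, 0.403, 0.915, 0.0]
ft_force: [-0.9, 0.3, -0.6]
gripper_width: 0.1
```

step_arm:
  steps:
    - [255,[-11,-1.3,0],[0,0,-0.06]]
    - [255,[-11,-1.3,0],[0,0,-0.06]]
    - [255,[-11,-1.3,0],[0,0,-0.06]]
    - [255,[-11,-1.3,0],[0,0,-0.06]]
    - [255,[-11,-1.3,0],[0,0,-0.06]]
    - [255,[-11,-1.3,0],[0,0,-0.06]]
    - [255,[-11,-1.3,0],[0,0,-0.06]]
    - [255,[-11,-1.3,0],[0,0,-0.06]]

```text
time: 21.47
tcp_pos: [608.9, 14.8, 150.8]
orientation: [0.0, 0.174, 0.985, 0.0]
ft_force: [-0.4, 0.2, 0.5]
gripper_width: 0.1
```

```bash
python3 - <<'E'
import plan
from h import *
snap('wrist','w13.png')
E
```

```text
t 21.4667 tcp [608.9  14.8 150.8] a 1.22 phi 0.351 r 182.7 off 28.7 F [-0.4  0.2  0.5] q [-0.08  0.53  1.66  0.    0.95 -1.3 ]
```

View pics/w13.png

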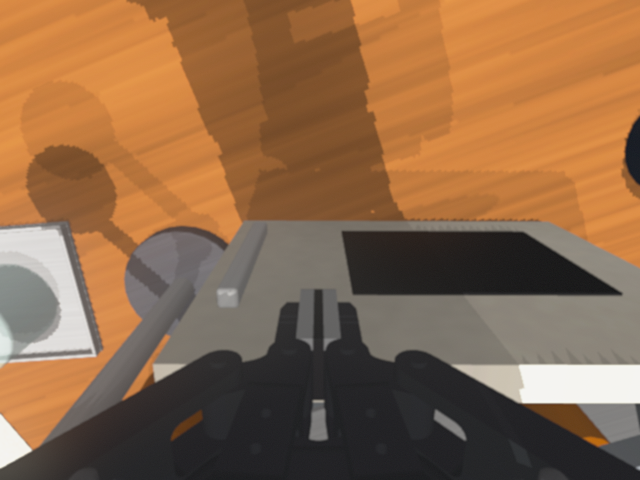

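step_arm:
  steps:
    - [255,[-11,-1.3,0],[0,0,-0.06]]
    - [255,[-11,-1.3,0],[0,0,-0.06]]
    - [255,[-11,-1.3,0],[0,0,-0.06]]
    - [255,[-8,-1,0],[0,0,-0.04]]
    - [255,[-5,-0.7,0],[0,0,-0.03]]
    - [255,[-5,-0.7,0],[0,0,-0.03]]
    - [255,[-4,-0.5,0],[0,0,-0.02]]
    - [255,[-4,-0.5,0],[0,0,-0.02]]

```text
time: 22.18
tcp_pos: [663.7, -4.4, 150.6]
orientation: [-0.001, 0.017, 1.0, 0.0]
ft_force: [-4.2, -1.0, 1.2]
gripper_width: -0.0
```

```bash
python3 -c "import plan"
```

```text
t 22.1833 tcp [663.7  -4.4 150.6] a 1.538 phi 0.033 r 181.9 off 28.9 F [-4.2 -1.   1.2] q [-0.11  0.6   1.52 -0.    1.03 -1.64]
```

step_arm:
  steps:
    - [255,[-3,0,0],[0,0,-0.015]]
    - [255,[-3,0,0],[0,0,-0.015]]
    - [255,[-2,0,0],[0,0,-0.01]]
    - [255,[0,0,0],[0,0,0]]

```text
time: 22.52
tcp_pos: [672.7, -4.6, 150.2]
orientation: [0.0, -0.004, 1.0, 0.0]
ft_force: [-0.5, 0.2, -0.4]
gripper_width: 0.1
```

```bash
python3 -c "import plan"
```

```text
t 22.5167 tcp [672.7  -4.6 150.2] a 1.579 phi -0.008 r 180.9 off 27.4 F [-0.5  0.2 -0.4] q [-0.11  0.61  1.49  0.    1.04 -1.68]
```

The force fell to zero, so the catch has probably snapped in. I'll push slightly further to feel the hard stop.

step_arm:
  steps:
    - [255,[-1.5,0,0],[0,0,0]]
    - [255,[-1,0,0],[0,0,0]]
    - [255,[0,0,0],[0,0,0]]

```text
time: 22.77
tcp_pos: [673.6, -4.6, 150.2]
orientation: [-0.002, -0.004, 1.0, 0.0]
ft_force: [-7.3, 0.1, 2.7]
gripper_width: 0.1
```

```bash
python3 - <<'E'
import plan
from h import *
p,d=snap('top','t14.png')
P=cloud('top',d)
m=(P[...,2]>186)&(P[...,2]<196)&(P[...,0]>660)&(P[...,0]<705)&(abs(P[...,1]-57)<140)
for b in range(-60,180,30):
    k=m&(abs(P[...,1]-b)<8)
    if k.any():print(b,k.sum(),P[k][:,0].min(),P[k][:,0].max())
E
```

```text
t 22.7667 tcp [673.6  -4.6 150.2] a 1.579 phi -0.008 r 180.9 off 26.4 F [-7.3  0.1  2.7] q [-0.1   0.62  1.49 -0.    1.04 -1.68]
60 9 683.5278144585297 699.9085297859542
90 34 682.9142042617107 699.1128638457545
120 38 681.8716483727947 697.7308071078616
150 43 681.6618386227407 698.6816619502655
```

View pics/t14.png

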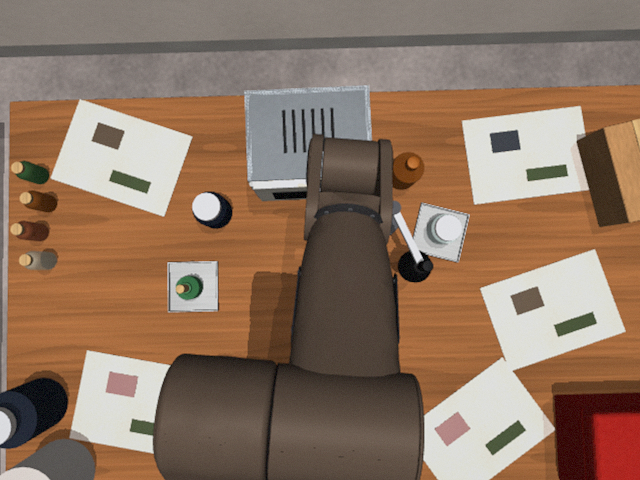

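step_arm:
  steps:
    - [255,[-1.5,0,0],[0,0,0]]
    - [255,[-1.5,0,0],[0,0,0]]
    - [255,[0,0,0],[0,0,0]]
    - [255,[0,0,0],[0,0,0]]

```text
time: 23.15
tcp_pos: [673.6, -4.6, 150.1]
orientation: [-0.005, -0.004, 1.0, 0.0]
ft_force: [-24.3, -1.5, 10.9]
gripper_width: 0.3
```

step_arm:
  steps:
    - [255,[5,0,0],[0,0,0]]
    - [255,[15,0,0],[0,0,0]]
    - [255,[25,0,0],[0,0,0]]
    - [255,[25,0,0],[0,0,0]]
    - [255,[10,0,-30],[0,0,0]]
    - [255,[0,0,-30],[0,0,0]]
    - [255,[0,0,-30],[0,0,0]]
    - [255,[0,0,-30],[0,0,0]]

```text
time: 23.82
tcp_pos: [597.5, -5.3, 271.9]
orientation: [0.0, -0.004, 1.0, 0.0]
ft_force: [0.7, 0.7, 0.4]
gripper_width: -0.1
```

step_arm:
  steps:
    - [255,[30,0,-30],[0,0,0]]
    - [255,[30,0,-30],[0,0,0]]
    - [255,[20,20,0],[0,0,0]]
    - [255,[0,35,0],[0,0,0]]
    - [255,[0,35,0],[0,0,0]]
    - [255,[0,35,0],[0,0,0]]
    - [255,[0,35,0],[0,0,0]]
    - [255,[0,35,0],[0,0,0]]

```text
time: 24.48
tcp_pos: [516.9, 190.6, 329.4]
orientation: [0.0, -0.004, 1.0, 0.0]
ft_force: [0.4, 0.0, 0.2]
gripper_width: -0.6
```

step_arm:
  steps:
    - [255,[0,35,0],[0,0,0]]
    - [255,[0,35,0],[0,0,0]]
    - [255,[0,0,0],[0,0,0]]
    - [255,[0,0,0],[0,0,0]]

```text
time: 24.82
tcp_pos: [516.3, 260.5, 328.8]
orientation: [-0.0, -0.005, 1.0, -0.0]
ft_force: [-0.2, -0.3, 0.4]
gripper_width: 0.1
```

```bash
python3 - <<'E'
import plan
from h import *
p,d=snap('top','t15.png');snap('scene','s15.png')
P=cloud('top',d)
m=(P[...,2]>186)&(P[...,2]<196)&(P[...,0]>640)&(P[...,0]<705)&(abs(P[...,1]-57)<140)
for b in range(-60,180,20):
    k=m&(abs(P[...,1]-b)<8)
    if k.any():print(b,k.sum(),P[k][:,0].min().round(1),P[k][:,0].mean().round(1),P[k][:,0].max().round(1))
for n in('top','scene'):
  for o in('sample','lamp_grip','door_edge','door_hinge','jar','dye_jar','amber'):print(n,o,[(m['at'],m['score']) for m in mark_of(n,o)])
E
```

```text
t 24.8167 tcp [516.3 260.5 328.8] a 1.581 phi -0.011 r -85.9 off 181.4 F [-0.2 -0.3  0.4] q [ 0.35  0.32  1.5   0.    1.32 -1.23]
-60 31 685.8 693.8 701.9
-40 37 685.0 693.0 701.9
-20 39 684.6 692.6 702.0
0 43 684.5 692.0 700.7
20 32 684.1 691.2 700.9
40 37 683.3 692.3 700.0
60 39 683.2 690.2 700.1
80 37 682.3 690.2 698.5
100 41 682.6 690.8 699.7
120 38 682.2 689.0 699.2
140 41 681.9 688.1 698.0
160 35 681.9 689.1 698.5
top sample [([403.1, -33.6, 0.8], 0.56), ([699.9, 58.7, 1.1], 0.42)]
top lamp_grip [([510.7, -163.0, 266.7], 0.72), ([653.1, 291.7, -0.4], 0.47)]
top door_edge [([702.7, -65.2, 99.0], 0.74)]
top door_hinge [([696.7, 177.1, 96.7], 0.73)]
top jar [([593.1, -259.5, 4.3], 0.83)]
top dye_jar [([656.0, 294.1, -1.3], 0.94), ([699.0, 174.8, 100.0], 0.52)]
top amber []
scene sample [([472.4, 352.6, 4.2], 0.85), ([409.4, 61.7, -0.5], 0.66), ([399.6, -38.1, 2.3], 0.6)]
scene lamp_grip [([512.7, -164.5, 265.1], 0.87)]
scene door_edge [([693.9, 172.7, 101.1], 0.3)]
scene door_hinge [([695.2, 174.5, 100.4], 0.59)]
scene jar [([596.1, -258.0, 5.7], 0.84)]
scene dye_jar [([656.3, 285.0, -4.4], 0.91)]
scene amber [([734.7, -165.9, 2.1], 0.61), ([693.4, 175.6, 100.4], 0.37)]
```

View pics/t15.png

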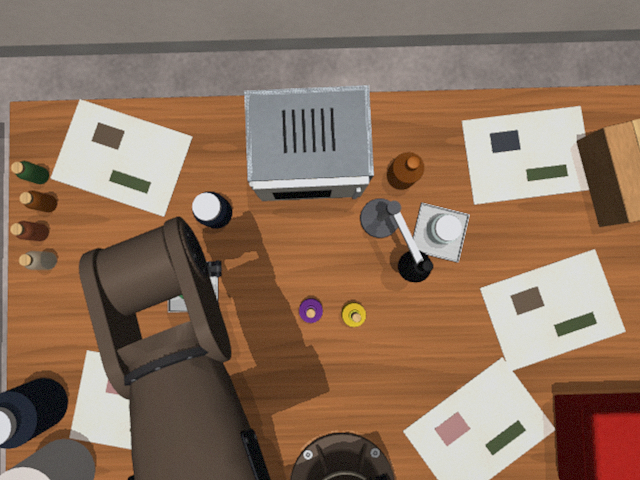

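View pics/s15.png

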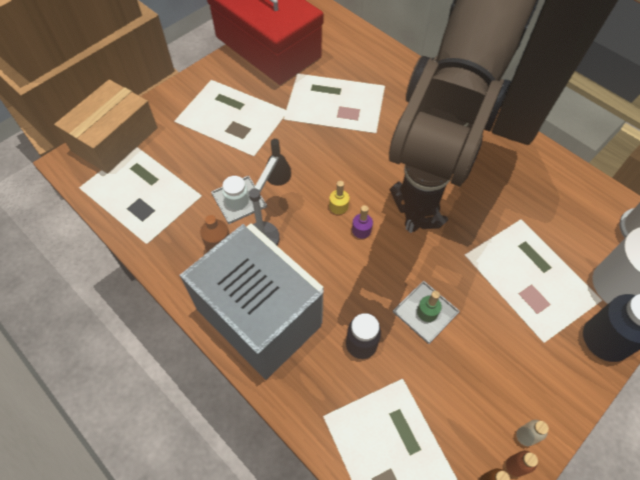

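The views show the door flush on the cabinet (top (305,190)), the lamp swung back (top (415,265)) and the sample upright in its tray (scene (430,307)). The other jars and bottles have not moved. I'm handing in now.

```bash
python3 -c "
from h import *
print(ctrl.job_done()); print(readout.read_state()['time'])"
```

```text
the job is handed in; nothing more can be done
None
the job is handed in; nothing more can be done
```

The job is handed in at about 26 s of the 72 s allowed. All three steps were done in order: lamp swung back, sample placed, door shut. No verdict was reported.

- **Lamp:** I straddled the grip stub and swung the arm round. The last camera marks put the grip at about (511 to 513, −164), roughly 1.97 rad, close to the 2.0 stop.
- **Sample:** I gripped it by the stick, carried it over the door and set it in the empty tray. Right after release, the stick top was at (478, 349), about 1 mm from the averaged tray centre, and its height matched the bottle standing on the tray floor. In the final views it still stands upright. The last scene mark read (472, 353), which is still well inside 40 mm. The last top view missed it because the arm covered it.
- **Door:** I pushed it shut with the closed fingers. The resistance rose to 4 N and then dropped to zero, which I took for the catch snapping in. A further push met a hard stop at 24 N with no movement. After I backed off, the door stayed flush along the front. Its slope of about 0.018 rad fits the cabinet's own rotation, which I estimated at only 0.012 to 0.02 rad. So the hard stop is better evidence than the cameras that the door is within 0.02 rad of shut.
- **Other items:** The jar, dye jar and amber bottle read within about 9 mm of where they started, which is close to the networks' scatter. I saw no sign that any of them had been touched.

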